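# Bedside breakfast: switch off the warming tray and serve the round roll with tongs

## Task

Breakfast on the bedroom sideboard is ready: first switch the warming tray off by flipping its red-tipped toggle right over to the side with the black dot, then pick up the kitchen tongs, close them on the round bread roll and lift it well clear of the tray, at least 8 cm above it. Finish while holding the roll up in the tongs, still and without putting anything down; the gripper itself must not touch the roll, and the long finger roll, the mug and the jam jar stay where they are.

Things in the scene. Friction and masses are not known exactly. Their poses are not given: they have to be found in the camera images.
- warmer: Fixed warming tray. Origin on the table under the plate's centre; x away from the robot, z up. Aluminium, 220 (x) by 260 (y) mm; flat dark plate 200 x 240 mm, top 45 mm above the table. At its +y end a white control box 140 (x) x 90 (y) x 60 mm high, centred at x 0, y +175 mm; on it the toggle, a red dot on the -x side (on) and a black dot on the +x side (off).
- toggle (a joint): Toggle angle in rad about the tray's y axis: 0 = on (leaning 29 degrees towards the tray's -x side, the robot's side, red dot), 1.0 = off (leaning as much to the +x side, black dot). Starts on. Weighted ball: it resists with under 1 N at the tip, passes over centre at 0.5 and falls to the nearer end, a rigid stop: no need to push on against it.
- toggle_tip (a point): Centre of the red ball (22 mm across) ending the toggle's 10 mm steel stem. Pivot in the tray's frame: x 0, y +175, z 62 mm; ball 55 mm from it, so at on it is at x -26, z 110 mm and at off at x +27, z 110 mm.
- tongs: Steel spring tongs, loose, lying on edge, about 95 g, 230 mm long, arms 24 mm tall. Origin on the underside midway between the two black grips (x -32 to +32 mm); x points to the red tips (end at x +119), dark round 38 mm head with hinge at x -90. Open, 62 mm across outside at x 0; balanced there. Take them from above, fingers closing along y. +y arm is solid with the head, -y arm swings.
- tongs_jaw (a joint): Angle of the swinging arm in rad: 0 = open, grows as it closes, 0.30 = end stop; about 0.13 on the roll. The spring takes about 8 N at the grips to begin, 11 N at the stop. At 58 mm finger opening the tongs are held, tips still about 62 mm apart; squeezed with about 50 N they close on the roll at about 50 mm opening. The tip gap shrinks 2.2 times as fast as the grips.
- tongs_bite (a point): Point midway between the red tips when open, at x +105, y 0, z 12 mm in the tongs' frame: where an item is bitten. Belongs to the solid +y arm. Open, the gap here is about 73 mm inside, 87 mm outside.
- roll: Round golden bread roll with a pale cross on top, firm, 50 mm across, 39 mm high, about 35 g, loose on the warming plate on the left or right half. Origin at the centre of its underside. Its side is upright from 7 to 24 mm above the underside.
- finger_roll: Long dark brown finger roll with a white stripe, 85 (x) x 40 x 34 mm, loose on the other half of the plate. Origin under its centre. Leave it alone.
- mug: Blue mug, 80 mm across, 90 mm high, on the table to the left of the robot. Origin under its centre. Leave it alone.
- jam: Amber jam jar with a red cap, 64 mm across, 85 mm high, on the table at the far right. Origin under its centre. Leave it alone.
Not all that is in view belongs to the job. Of the things like the roll, leave any that is green or pink; of the rest the smaller one is meant.

How it is judged:
By the outcome, as a careful person would: the job done as asked, in the order asked, and still so for the second after the job is handed in, while the arm keeps its last pose, push and grip.
It also fails if it takes over 53 s, if anything falls off the work surface, if the arm or the gripper's body presses on something with over 40 N, if the wrist force passes 120 N, or if a joint passes its speed limit or range.

## Robot

A 6-joint arm with a two-finger parallel gripper is mounted at the origin on the work surface. World frame = base frame: x ahead of the robot, y to its left, z up, the work surface at z = 0. Lengths are in m, angles in rad, forces in N, time in s.
With the tool pointing down it reaches from about 0.225 to 0.875 m from the base axis. Payload 3.4 kg.
Tool frame: the origin (TCP) lies at the very end of the fingers, on their centre line; the grasp point (between the pads) lies 19 mm behind it; z points along the fingers, y is the line along which they close (so a half turn about z gives the same grasp; the last joint's range is limited). The gripper opens to 85 mm and grips with 20 to 120 N. Pads are 22 mm wide; open, the fingers measure 114 mm over their backs; the gripper's body (76 mm by 85 mm) begins 54 mm behind the grasp point. The pads swing forward as they close: fully open they stand 13 mm farther back than shut.
Start: joints at [-1.305, 0.276, 1.505, -0, 1.361, -0.121], TCP at [0.217, -0.533, 0.231] pointing down, gripper open.
Joint ranges: [-2.89, 2.89], [-0.75, 2.08], [0.22, 2.7], [-1.18, 4.32], [0.11, 2.71], [-2.7, 2.7]. Speed limits (rad/s): [2.57, 2.57, 3.14, 3.14, 3.14, 3.14].

## Interface

Orientations are given as a unit quaternion [w, x, y, z].
In Python, from rig import manip, eyes gives the robot as it stands.
- The arm moves only by the tool servo_tool, never from a script. Its argument "series" is text: rows parted by semicolons, each of 7 numbers parted by spaces: the shift along the tool's x, y, z in m, then the turn, a rotation vector about the tool's x, y, z in degrees, then the closure, from 0 (fully open) to 1 (shut). In form: dx dy dz ax ay az fingers; .... A call has 1 to 5 rows; each row is the pose to reach, as a shift and turn from the pose commanded when the call began, along the tool's axes at that moment; what a row does not reach only later rows make up. A row lasts 1/10 s, in which the tool goes at most 50 mm and 8.59 degrees, less where a joint would pass 70% of its speed; a pose out of reach is approached as far as the arm can. A call with a gripper value outside its range is refused whole. The fingers move at their own pace and stop on an object; "squeeze" is the grip in N (left out, the last holds). Time passes only in rows, so rows that repeat a pose let the fingers close. It gives the time, the measured TCP pose, the force, the opening and the grip force at its end, in the units of the state.
- manip.get_state(): the state, without advancing time (a new reading comes with each control period).
- eyes.get_image(name): name is "side" or "top"; returns the picture (480x640x3 uint8, red, green, blue); there is no depth.
- eyes.camera_info(name): a dict with "fx", "fy", "cx", "cy" (pixels), "eye" and "orientation" of the camera in the world. Camera axes: x right, y down, z forward; pixel columns grow to the right and rows downward; lengths in m; the calibration is good to about 2 mm. A picture is of the moment at which its call begins. camera_info takes no time and is no camera call.
- manip.sign_off(): hands the job in; it is judged then, once.
The state is a dict: "clock": time; "qpos": joint angles; "qd": joint speeds; "effort": joint torques, N m; "position": TCP position; "ee_rot": TCP orientation; "contact_force": force on the tool from outside, world axes, zero at the start; "moment": the same for the moment, N m; "width": finger opening in m; "gripper_force": force on a finger pad.
Only numpy, scipy, OpenCV 4.12 (cv2) and the standard library are available. Lean on these libraries where they do the work, as an engineer would, in place of code of your own. Each camera call takes 0.05 s, during which the arm holds its last target. There are 200 camera calls.

## Working session

There is one attempt and no reset: what is moved stays moved. The work goes in short steps, Python scripts to look and compute and a tool call to move; the robot and the scene stay as the last step left them, time stands still between calls to the robot, and variables do not carry over. Pictures are saved under pics/ and viewed, at most 10 in all, crops included, and the job is handed in when it is done.

Besides the shell and the picture viewer there is one more tool, called after ">>>" as name(argument=value, ...) on one line, values as JSON. servo_tool: Moves the arm, as the interface text tells. Its arguments: {"type":"object","properties":{"series":{"type":"string"},"squeeze":{"type":"number"}},"required":["series"]}

```bash
ls; mkdir -p pics; python3 - <<'E'
from rig import manip, eyes
import cv2
for n in("top","side"):
    im=eyes.get_image(n); cv2.imwrite(f"pics/{n}0.png",im[:,:,::-1]); print(n,eyes.camera_info(n))
s=manip.get_state(); print(s)
E
```

```text
pics
top {'fx': 553.1346609867342, 'fy': 553.1346609867342, 'cx': 317.9371347763157, 'cy': 240.565096481173, 'eye': array([3.27854360e-01, 9.45065698e-04, 1.48501251e+00]), 'orientation': array([ 0.04630806, -0.70347082,  0.70760465, -0.04774965])}
side {'fx': 445.88718864511867, 'fy': 445.88718864511867, 'cx': 324.66556737589264, 'cy': 235.7738536704379, 'eye': array([0.36067041, 0.58474532, 0.84285147]), 'orientation': array([ 0.0403253 , -0.13936162,  0.92999653, -0.33772571])}
{'clock': 0.1, 'qpos': array([-1.30500493e+00,  2.76504852e-01,  1.50602131e+00, -9.63800825e-06,
        1.36069177e+00, -1.21020556e-01]), 'qd': array([ 0.00033386, -0.00281595, -0.0024429 ,  0.00123597,  0.00042279,
        0.00078563]), 'effort': array([ 5.18800844e-04, -4.17704594e+01, -2.46405351e+01, -4.10802559e-04,
        5.84509617e-03, -2.63453319e-05]), 'position': array([ 0.21676621, -0.53206042,  0.23053566]), 'ee_rot': array([-8.10170412e-04,  9.81354773e-01,  1.92203404e-01, -6.34717511e-05]), 'contact_force': array([-0.45519171, -0.58760079,  0.3734868 ]), 'moment': array([0.0195291 , 0.04331495, 0.07706474]), 'gripper_force': 0.0, 'width': 0.08537633810423752}
```

View pics/top0.png

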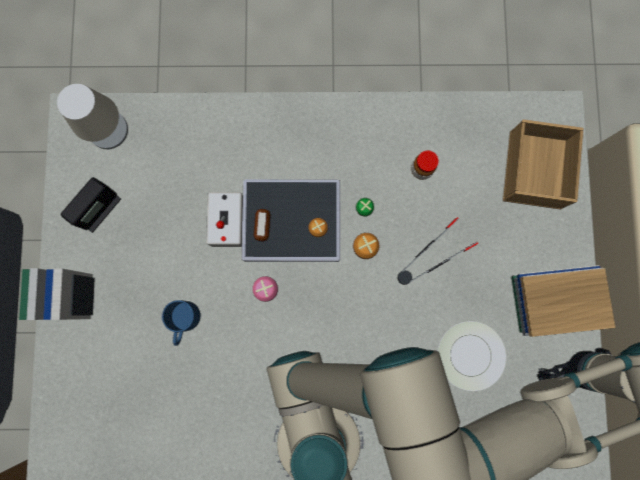

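View pics/side0.png

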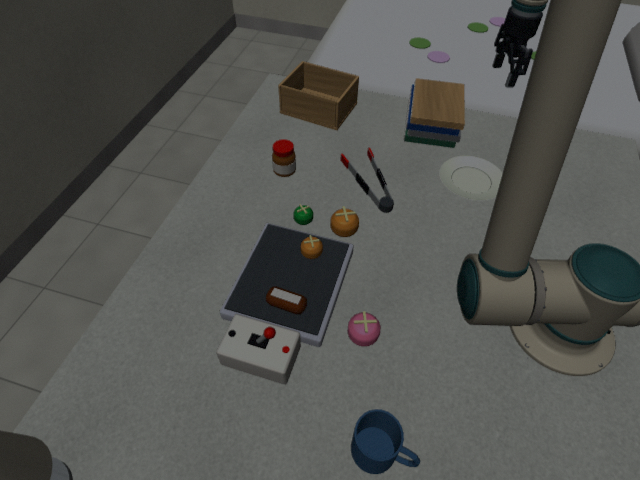

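Top view: the orange roll on the plate is at (317,227), a larger orange roll on the table at (365,245), the green one at (365,206) and the pink one at (264,289). The smaller orange roll fits the description; side view has it at (311,247). The tongs' head is at (405,278), with tips at (457,219) and (477,243). The toggle ball is at (220,225), and (269,333) in the side view.

```bash
cat > h.py <<'E'
import numpy as np, cv2
from scipy.spatial.transform import Rotation as R
from rig import manip, eyes
C={n:eyes.camera_info(n) for n in("top","side")}
def rot(q): return R.from_quat(np.r_[q[1:],q[0]])
def ray(n,p):
    c=C[n]; d=rot(c["orientation"]).apply([(p[0]-c["cx"])/c["fx"],(p[1]-c["cy"])/c["fy"],1]); return np.array(c["eye"]),d/np.linalg.norm(d)
def onz(n,p,z): e,d=ray(n,p); return e+d*(z-e[2])/d[2]
def proj(n,P):
    c=C[n]; v=rot(c["orientation"]).inv().apply(np.array(P)-c["eye"]); return np.stack([c["cx"]+c["fx"]*v[...,0]/v[...,2],c["cy"]+c["fy"]*v[...,1]/v[...,2]],-1)
def tri(a,b):
    (e1,d1),(e2,d2)=ray("top",a),ray("side",b)
    t=np.linalg.lstsq(np.c_[d1,-d2],e2-e1,rcond=None)[0]; p,q=e1+t[0]*d1,e2+t[1]*d2
    return (p+q)/2,np.linalg.norm(p-q)
def blobs(im,box,f):
    x0,y0,x1,y1=box; h=cv2.cvtColor(im[y0:y1,x0:x1],cv2.COLOR_RGB2HSV).astype(int)
    n,_,s,c=cv2.connectedComponentsWithStats(f(h[...,0],h[...,1],h[...,2]).astype(np.uint8))
    return [(int(s[i,4]),(c[i]+[x0,y0]).round(1)) for i in range(1,n) if s[i,4]>5]
red=lambda h,s,v:((h<6)|(h>172))&(s>150)&(v>80)
org=lambda h,s,v:(h>8)&(h<28)&(s>100)&(v>120)
drk=lambda h,s,v:(v<75)
E
python3 - <<'E'
from h import *
t=cv2.imread("pics/top0.png")[:,:,::-1].copy(); s=cv2.imread("pics/side0.png")[:,:,::-1].copy()
print("tips",blobs(t,(395,205,490,290),red),blobs(s,(330,140,405,220),red))
print("head/grips",blobs(t,(395,205,490,290),drk),blobs(s,(330,140,405,220),drk))
print("toggle",blobs(t,(205,190,243,248),red),blobs(s,(215,310,305,380),red))
print("roll",blobs(t,(305,210,335,242),org),blobs(s,(295,230,330,265),org))
print("big",blobs(t,(345,228,385,265),org),blobs(s,(325,200,365,240),org))
a=cv2.resize(t[160:300,200:490],None,fx=2.75,fy=2.75,interpolation=2)
b=cv2.resize(s[140:350,215:405],None,fx=1.0,fy=1.0)
cv2.imwrite("pics/crop1.png",a[:,:,::-1])
E
```

```text
tips [(18, array([452. , 222.5])), (7, array([474.4, 244.3])), (8, array([467.6, 247.9]))] [(15, array([370.7, 151.8])), (18, array([344.5, 157.7]))]
head/grips [(16, array([427.1, 246.1])), (22, array([435.6, 266.5])), (139, array([404.3, 277.2]))] [(782, array([372.7, 185.3])), (9, array([356.9, 217.2]))]
toggle [(41, array([220. , 224.1])), (12, array([223. , 238.5]))] [(70, array([268.1, 331.9])), (32, array([285.4, 349.2]))]
roll [(186, array([316.7, 226.2]))] [(10, array([307.6, 246.3]))]
big [(373, array([364.4, 244.5]))] [(21, array([341.1, 220.4]))]
```

View pics/crop1.png

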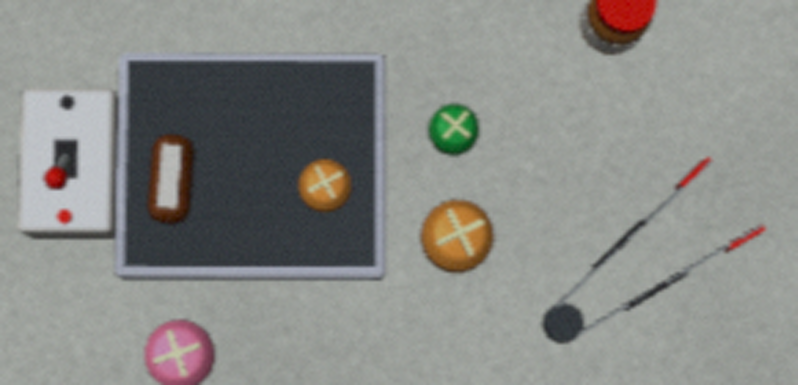

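The crop confirms it: the smaller orange roll with the pale cross is at crop (324,184), on the plate. The finger roll is at (171,178) and the toggle ball at (56,177). The tongs' head is at (563,323), with tip ends at (709,158) and (763,228).

```bash
python3 - <<'E'
from h import *
from scipy.optimize import least_squares
t=cv2.imread("pics/top0.png")[:,:,::-1].copy(); s=cv2.imread("pics/side0.png")[:,:,::-1].copy()
up=lambda x,y:(x/2.752+200-.2,y/2.75+160-.2)
T=lambda n,a,b:print(n,*[np.round(v,4) for v in tri(a,b)])
T("tip1",(452,222.5),(344.5,157.7)); T("tip2",(471.2,246),(370.7,151.8)) 
warm=lambda h,s,v:(h>5)&(h<35)&(s>60)&(v>60)
rt=max(blobs(t,(303,210,335,242),warm),key=lambda b:b[0]); rs=max(blobs(s,(297,232,328,262),warm),key=lambda b:b[0])
print(rt,rs); T("roll",rt[1],rs[1]); print("roll on z .06",onz("top",rt[1],.062),onz("side",rs[1],.064))
T("ball",(220,224.1),(268.6,332.5)); print(onz("top",up(56,177),.11),onz("side",(269,333),.11))
print("reddot",onz("top",up(65,216),.06),onz("side",(285.4,349.2),.06),"black",onz("top",up(67.5,102),.06))
T("head",(404.3,277.2),(386.5,203.5)); print("head",onz("top",(404.5,277.4),.024))
# grips & tip ends at z .024
for n,p in dict(g1a=(595,267),g1b=(643,223),g2a=(630,306),g2b=(686,274),t1=(709,158),t2=(763,228)).items(): print(n,onz("top",up(*p),.02).round(4))
for n,p in dict(TL=(128,62),TR=(376,62),BR=(374,266),BL=(128,266)).items(): print(n,onz("top",up(*p),.045).round(4))
print("finger",onz("top",up(171,178),.065),"green",onz("top",up(453,128),.02),"big",onz("top",up(457,235),.03),"jam",onz("top",(427,160),.085),"mug",onz("top",(180,316),.09),"pink",onz("top",up(179,352),.03))
E
```

```text
tip1 [ 0.5698 -0.362   0.0238] 0.0008
tip2 [ 0.506  -0.411   0.0227] 0.0014
(308, array([317.6, 227. ])) (343, array([310.6, 246.2]))
roll [ 0.5535 -0.0019  0.0641] 0.0004
roll on z .06 [ 0.55404312 -0.00186849  0.062     ] [ 0.55328119 -0.00198795  0.064     ]
ball [0.5547 0.2441 0.1081] 0.0016
[0.55504088 0.24349429 0.11      ] [0.55236026 0.24560217 0.11      ]
reddot [0.52590049 0.24316101 0.06      ] [0.52385899 0.2447182  0.06      ] black [0.63580132 0.24261182 0.06      ]
head [ 0.4234 -0.2316  0.0151] 0.0034
head [ 0.42398514 -0.23073957  0.024     ]
g1a [ 0.4787 -0.2635  0.02  ]
g1b [ 0.5214 -0.3114  0.02  ]
g2a [ 0.4407 -0.2961  0.02  ]
g2b [ 0.4713 -0.3513  0.02  ]
t1 [ 0.5851 -0.378   0.02  ]
t2 [ 0.5158 -0.4278  0.02  ]
TL [0.6782 0.1873 0.045 ]
TR [ 0.6769 -0.0528  0.045 ]
BR [ 0.4783 -0.0488  0.045 ]
BL [0.4796 0.185  0.045 ]
finger [0.56089938 0.14280972 0.065     ] green [ 0.61634224 -0.12842352  0.02      ] big [ 0.50940815 -0.12959776  0.03      ] jam [ 0.72545227 -0.28788059  0.085     ] mug [0.32652348 0.34321421 0.09      ] pink [0.39845625 0.13742578 0.03      ]
```

>>> servo_tool(series="0.0342 -0.0364 0 0 0 7.4 1; 0.0685 -0.0729 0 0 0 14.8 1; 0.1027 -0.1093 0 0 0 22.16 1; 0.137 -0.1458 0 0 0 22.16 1; 0.1712 -0.1822 0 0 0 22.16 1", squeeze=50)

```text
clock: 0.6
position: [0.3068, -0.2972, 0.231]
ee_rot: [-0.0, 1.0, -0.0, 0.0]
contact_force: [0.9, -0.5, 0.6]
width: 0.0125
gripper_force: 0.0
```

>>> servo_tool(series="0.018 -0.0466 0 0 0 0 1; 0.036 -0.0932 0 0 0 0 1; 0.054 -0.14 0 0 0 0 1; 0.072 -0.1864 0 0 0 0 1; 0.09 -0.233 0 0 0 0 1")

```text
clock: 1.1
position: [0.3968, -0.0643, 0.2313]
ee_rot: [0.0, 1.0, -0.0, 0.0]
contact_force: [0.8, -0.1, -0.2]
width: -0.0003
gripper_force: 0.0
```

>>> servo_tool(series="0.018 -0.0466 0 0 0 0 1; 0.036 -0.0932 0 0 0 0 1; 0.054 -0.14 0 0 0 0 1; 0.072 -0.1864 0 0 0 0 1; 0.09 -0.233 0 0 0 0 1")

```text
clock: 1.6
position: [0.4868, 0.1688, 0.231]
ee_rot: [0.0, 1.0, 0.0, -0.0]
contact_force: [0.1, -1.0, -0.7]
width: -0.0
gripper_force: 0.0
```

>>> servo_tool(series="0.009 -0.0375 0 0 0 0 1; 0.018 -0.0745 0.02 0 0 0 1; 0.018 -0.0745 0.06 0 0 0 1; 0.018 -0.0745 0.1 0 0 0 1; 0.018 -0.0745 0.133 0 0 0 1")

```text
clock: 2.1
position: [0.5035, 0.2414, 0.0958]
ee_rot: [0.0, 1.0, 0.001, -0.001]
contact_force: [0.5, -0.3, 0.7]
width: 0.0001
gripper_force: 0.0
```

>>> servo_tool(series="0.015 0 0 0 0 0 1; 0.03 0 0 0 0 0 1; 0.043 0 0 0 0 0 1; 0.055 0 0 0 0 0 1; 0.067 0 0 0 0 0 1")

```text
clock: 2.6
position: [0.5737, 0.2412, 0.0995]
ee_rot: [-0.0, 1.0, -0.0, 0.001]
contact_force: [0.5, 0.2, 0.5]
width: 0.0002
gripper_force: 0.0
```

```bash
python3 - <<'E'
from h import *
s=eyes.get_image("side");t=eyes.get_image("top")
print("toggle",blobs(s,(215,290,305,380),red))
a=cv2.resize(s[240:400,180:340],None,fx=2.5,fy=2.5);b=cv2.resize(t[140:300,170:330],None,fx=2.5,fy=2.5)
cv2.imwrite("pics/tog.png",np.hstack([a,b])[:,:,::-1])
print(proj("side",[[.607,.2435,.11],[.554,.2435,.11]]))
E
```

```text
toggle [(31, array([285.4, 349.1]))]
[[241.43038027 323.97054454]
 [268.57318701 331.74799401]]
```

View pics/tog.png

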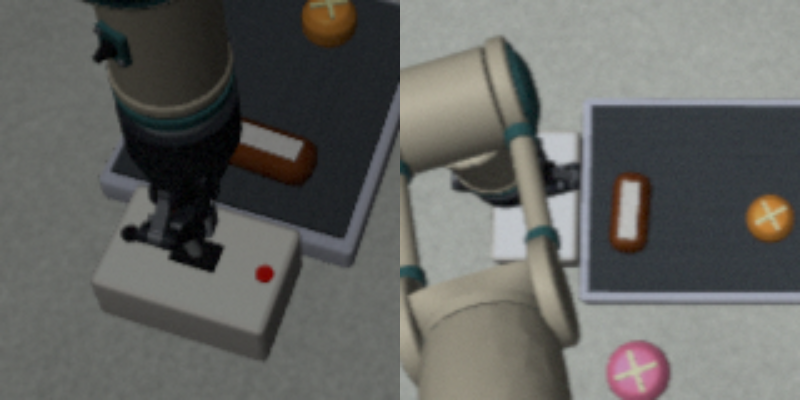

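The fingers passed through the ball's place without resistance, and the ball has left its "on" position (it is hidden behind the fingers). I'll retreat and check it.

>>> servo_tool(series="-0.02 0 -0.02 0 0 0 1; -0.025 0 -0.06 0 0 0 1; -0.025 0 -0.1 0 0 0 1; -0.025 0.045 -0.12 0 0 0 1; -0.025 0.095 -0.12 0 0 0 1")

```text
clock: 3.2
position: [0.5484, 0.147, 0.2226]
ee_rot: [-0.001, 1.0, 0.002, 0.004]
contact_force: [0.2, -1.1, -0.1]
width: -0.0
gripper_force: 0.0
```

>>> servo_tool(series="-0.006 0.049 0 0 0 0 0.2; -0.012 0.098 0 0 0 0 0; -0.018 0.147 0 0 0 0 0; -0.024 0.196 0 0 0 0 0; -0.03 0.245 0 0 0 0 0")

```text
clock: 3.7
position: [0.5157, -0.1003, 0.2188]
ee_rot: [0.0, 1.0, 0.0, 0.0]
contact_force: [0.8, 0.3, 0.2]
width: 0.072
gripper_force: 0.0
```

```bash
python3 - <<'E'
from h import *
s=eyes.get_image("side");t=eyes.get_image("top")
print("toggle",blobs(s,(215,290,305,380),red),blobs(t,(205,170,243,248),red))
warm=lambda h,s,v:(h>5)&(h<35)&(s>60)&(v>60)
print("roll",blobs(t,(303,210,335,242),warm))
print("tips",blobs(t,(395,205,490,290),red),blobs(s,(330,140,405,220),red))
print(proj("top",[[.607,.2435,.11]]))
E
```

```text
toggle [(64, array([241. , 323.8])), (33, array([285.5, 349.3]))] [(38, array([220.3, 203.8])), (11, array([223.1, 238.4]))]
roll [(307, array([317.6, 226.9]))]
tips [(17, array([451.8, 222.7])), (17, array([470.9, 246.1]))] [(13, array([370.5, 151.3]))]
[[220.50589318 203.88748263]]
```

The toggle is off: its ball is at side (241,324) and top (220,204), as predicted for off. Next, the tongs.

>>> servo_tool(series="-0.008 0.041 0 0 0 8.5 0; -0.016 0.082 0 0 0 17 0; -0.023 0.123 0 0 0 25.5 0; -0.03 0.164 0 0 0 34 0; -0.038 0.204 0 0 0 42 0")

```text
clock: 4.3
position: [0.4785, -0.3032, 0.2186]
ee_rot: [-0.0, 0.933, -0.361, 0.0]
contact_force: [0.5, 0.2, 0.9]
width: 0.0857
gripper_force: 0.0
```

>>> servo_tool(series="0 0 0.02 0 0 6 0; 0 0 0.04 0 0 11.7 0; 0 0 0.06 0 0 11.7 0; 0 0 0.08 0 0 11.7 0; 0 0 0.08 0 0 11.7 0")

```text
clock: 4.8
position: [0.4771, -0.3004, 0.1358]
ee_rot: [-0.001, 0.892, -0.451, -0.003]
contact_force: [0.1, -0.0, -0.0]
width: 0.0852
gripper_force: 0.0
```

```bash
python3 - <<'E'
from h import *
st=manip.get_state();p=st["position"];r=rot(st["ee_rot"]);M=r.as_matrix()
print(p,np.degrees(np.arctan2(M[1,0],M[0,0])),M[:,2],st["width"])
print("shift",M.T@(np.array([.478,-.304,.002])-p))
s=eyes.get_image("side");t=eyes.get_image("top")
a=cv2.resize(s[100:260,300:460],None,fx=2.5,fy=2.5);b=cv2.resize(t[190:350,350:510],None,fx=2.5,fy=2.5)
cv2.imwrite("pics/ton.png",np.hstack([a,b])[:,:,::-1])
E
```

```text
[ 0.47709489 -0.300377    0.13581299] -53.669711409551915 [-0.00488359  0.00453233 -0.9999778 ] 0.08517647411332459
shift [0.00433064 0.00125011 0.13378917]
```

View pics/ton.png

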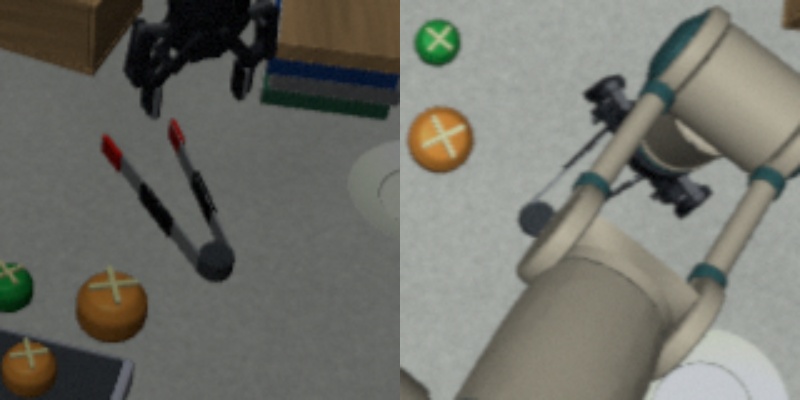

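The side view shows the tongs lying open at (345–395, 150–205) under the open gripper, which is lined up over the grips. Lowering now.

>>> servo_tool(series="0.002 0.001 0.035 0 0 0 0; 0.002 0.001 0.07 0 0 0 0; 0.002 0.001 0.1 0 0 0 0; 0.002 0.001 0.112 0 0 0 0; 0.002 0.001 0.112 0 0 0 0")

```text
clock: 5.4
position: [0.4789, -0.3046, 0.0259]
ee_rot: [-0.0, 0.892, -0.452, -0.001]
contact_force: [-0.1, 0.3, -0.0]
width: 0.0854
gripper_force: 0.0
```

>>> servo_tool(series="0 0 0 0 0 0 0; 0 0 0 0 0 0 0")

```text
clock: 5.6
position: [0.4805, -0.306, 0.0283]
ee_rot: [0.0, 0.892, -0.452, 0.002]
contact_force: [-0.7, 0.2, 0.8]
width: 0.0855
gripper_force: 0.0
```

```bash
python3 - <<'E'
from h import *
st=manip.get_state();p=st["position"];r=rot(st["ee_rot"]);M=r.as_matrix()
print(p,np.degrees(np.arctan2(M[1,0],M[0,0])),M[:,2],st["width"])
print("shift",M.T@(np.array([.478,-.304,.001])-p))
E
```

```text
[ 0.48045288 -0.30599906  0.02825655] -53.6920185240088 [ 0.0030524  -0.00255368 -0.99999208] 0.08547065199230365
shift [-0.00316868  0.00081877  0.02724374]
```

>>> servo_tool(series="-0.002 0.001 0.015 0 0 0 0; -0.003 0.001 0.026 0 0 0 0; -0.003 0.001 0.026 0 0 0 0.2; -0.003 0.001 0.026 0 0 0 0.28; -0.003 0.001 0.026 0 0 0 0.28", squeeze=50)

```text
clock: 6.1
position: [0.477, -0.3036, 0.0009]
ee_rot: [0.0, 0.892, -0.452, 0.001]
contact_force: [-0.3, -0.3, -0.0]
width: 0.0614
gripper_force: 7.3
```

>>> servo_tool(series="0 0 0 0 0 0 0.31; 0 0 0 0 0 0 0.31; 0 0 0 0 0 0 0.31")

```text
clock: 6.4
position: [0.4774, -0.3038, 0.0014]
ee_rot: [0.0, 0.892, -0.452, 0.001]
contact_force: [1.2, 0.7, 5.8]
width: 0.059
gripper_force: 9.2
```

>>> servo_tool(series="0 0 -0.001 0 0 0 0.32; 0 0 -0.001 0 0 0 0.32; 0 0 -0.02 0 0 0 0.32; 0 0 -0.06 0 0 0 0.32; 0 0 -0.1 0 0 0 0.32")

```text
clock: 6.9
position: [0.4755, -0.3025, 0.1001]
ee_rot: [-0.0, 0.892, -0.452, -0.002]
contact_force: [0.2, -0.6, -1.1]
width: 0.0582
gripper_force: 7.7
```

>>> servo_tool(series="0 0 -0.03 0 0 0 0.32; 0 0 -0.05 0 0 0 0.32; 0 0 -0.05 0 0 0 0.32")

```text
clock: 7.2
position: [0.478, -0.3044, 0.1531]
ee_rot: [0.001, 0.892, -0.452, 0.003]
contact_force: [-0.2, 0.5, -1.1]
width: 0.0583
gripper_force: 7.7
```

```bash
python3 - <<'E'
from h import *
s=eyes.get_image("side");t=eyes.get_image("top");st=manip.get_state();print(st["position"],st["width"],st["gripper_force"])
a=cv2.resize(s[60:220,290:450],None,fx=2.5,fy=2.5);b=cv2.resize(t[190:350,370:530],None,fx=2.5,fy=2.5)
cv2.imwrite("pics/lift.png",np.hstack([a,b])[:,:,::-1])
E
```

```text
[ 0.47604923 -0.30283651  0.14958228] 0.05825571022184456 7.696434915997088
```

View pics/lift.png

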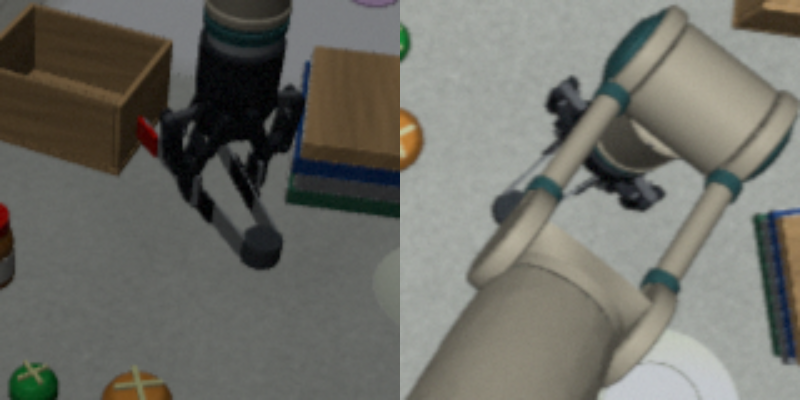

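The tongs are held level and open (head at side (394,157), red tip at (349,113)). Moving to above the roll.

>>> servo_tool(series="-0.033 -0.02 0 0 0 -6.8 0.32; -0.066 -0.04 0 0 0 -13.6 0.32; -0.1 -0.06 0 0 0 -20.4 0.32; -0.133 -0.08 0 0 0 -27.2 0.32; -0.166 -0.0995 0 0 0 -34 0.32")

```text
clock: 7.8
position: [0.4567, -0.1085, 0.148]
ee_rot: [-0.001, 0.986, -0.169, -0.002]
contact_force: [1.6, -0.0, -1.5]
width: 0.0582
gripper_force: 7.7
```

>>> servo_tool(series="-0.015 -0.033 0 0 0 -6.5 0.32; -0.03 -0.066 0 0 0 -13 0.32; -0.0463 -0.0987 0 0 0 -19.7 0.32; -0.0463 -0.0987 0 0 0 -19.7 0.32; -0.0463 -0.0987 0 0 0 -19.7 0.32")

```text
clock: 8.3
position: [0.4469, -0.0014, 0.1487]
ee_rot: [0.0, 1.0, 0.001, -0.002]
contact_force: [0.6, -1.3, -0.8]
width: 0.0583
gripper_force: 7.7
```

```bash
python3 - <<'E'
from h import *
s=eyes.get_image("side");t=eyes.get_image("top");st=manip.get_state();M=rot(st["ee_rot"]).as_matrix()
print(st["position"],np.degrees(np.arctan2(M[1,0],M[0,0])),st["width"],st["gripper_force"])
print("tips",blobs(t,(270,180,370,260),red),blobs(s,(250,170,380,270),red))
warm=lambda h,s,v:(h>5)&(h<35)&(s>60)&(v>60)
print("roll",blobs(t,(303,210,335,242),warm))
a=cv2.resize(s[120:320,260:460],None,fx=2,fy=2);b=cv2.resize(t[170:330,240:400],None,fx=2.5,fy=2.5)
cv2.imwrite("pics/hov.png",np.hstack([a,b])[:,:,::-1])
E
```

```text
[ 0.4477739  -0.00259682  0.14928687] -0.05158661208323648 0.05818235837165655 7.696755646029487
tips [(14, array([301.9, 215.9])), (21, array([333.3, 218.3]))] [(25, array([317.3, 203. ])), (43, array([305.3, 227.2]))]
roll [(93, array([318.4, 221.1]))]
```

View pics/hov.png

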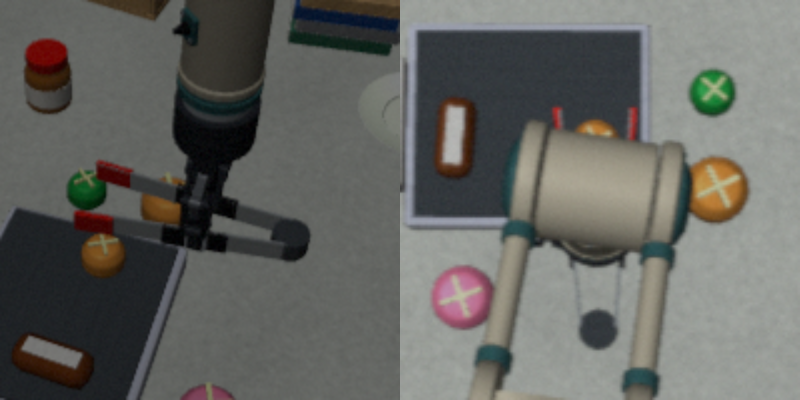

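```bash
python3 - <<'E'
from h import *
u=lambda x,y:(x/2+260-.3,y/2+120-.3)   # side crop
v=lambda x,y:((x-400)/2.5+240-.3,y/2.5+170-.3)  # top crop
for n,a,b in [("tip+ end",v(557,108),u(75,219)),("tip- end",v(634,108),u(98,170)),("head",v(598,329),u(291,240))]:
    print(n,*[np.round(q,4) for q in tri(a,b)])
# predicted: tongs frame at (0.4475,-0.002), underside z=.148
for n,P in [("tip+c",(.4475+.105,.036,.16)),("tip-c",(.4475+.105,-.040,.16)),("head",(.3575,-.002,.172))]: print(n,proj("top",P).round(1),proj("side",P).round(1))
print("side rays z.16",onz("side",(305.3,227.2),.16).round(4),onz("side",(317.3,203),.16).round(4))
print("top ends at .172",onz("top",v(557,108),.172).round(4),onz("top",v(634,108),.172).round(4),"head",onz("top",v(598,329),.172).round(4))
E
```

```text
tip+ end [0.5717 0.0346 0.1572] 0.0044
tip- end [ 0.5718 -0.0406  0.1539] 0.0046
head [ 0.3574 -0.0037  0.1581] 0.0039
tip+c [302.  221.4] [304.9 230.7]
tip-c [333.3 221.2] [316.2 204.6]
head [318.2 302. ] [405.1 235.6]
side rays z.16 [0.5547 0.0269 0.16  ] [ 0.5517 -0.0453  0.16  ]
top ends at .172 [0.5712 0.0346 0.172 ] [ 0.5708 -0.0397  0.172 ] head [ 0.359  -0.0037  0.172 ]
```

>>> servo_tool(series="0 -0.001 0.02 0 0 0 0.32; 0 -0.001 0.04 0 0 0 0.32; 0 -0.001 0.055 0 0 0 0.32; 0 -0.001 0.065 0 0 0 0.32; 0 -0.001 0.07 0 0 0 0.32")

```text
clock: 8.9
position: [0.4477, -0.0019, 0.0792]
ee_rot: [-0.0, 1.0, -0.001, -0.001]
contact_force: [0.1, -0.0, -1.2]
width: 0.0579
gripper_force: 7.7
```

>>> servo_tool(series="0 0 0.008 0 0 0 0.32; 0 0 0.016 0 0 0 0.32; 0 0 0.024 0 0 0 0.32; 0 0 0.028 0 0 0 0.32; 0 0 0.028 0 0 0 0.32")

```text
clock: 9.4
position: [0.4476, -0.0009, 0.0517]
ee_rot: [-0.0, 1.0, 0.0, -0.001]
contact_force: [0.3, -0.2, -0.7]
width: 0.0581
gripper_force: 7.7
```

```bash
python3 - <<'E'
from h import *
s=eyes.get_image("side");t=eyes.get_image("top");st=manip.get_state();M=rot(st["ee_rot"]).as_matrix()
print(st["position"],np.degrees(np.arctan2(M[1,0],M[0,0])),st["width"],st["gripper_force"],st["contact_force"])
a=cv2.resize(s[200:300,270:370],None,fx=4,fy=4,interpolation=2);b=cv2.resize(t[180:280,270:370],None,fx=4,fy=4,interpolation=2)
cv2.imwrite("pics/low.png",np.hstack([a,b])[:,:,::-1])
E
```

```text
[ 0.44826702 -0.00092283  0.05236534] 0.01025033370743131 0.05841482396094651 7.696755771758035 [ 1.12908873 -0.45045832 -1.44304572]
```

View pics/low.png

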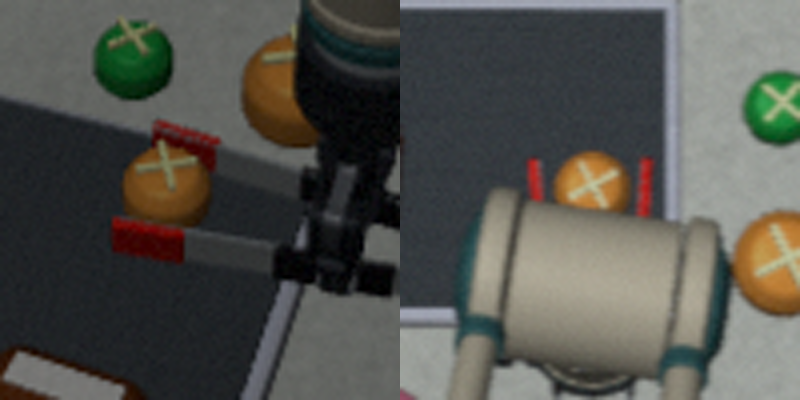

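The roll (side crop (167,185), top crop (592,183)) sits between the two red tips with room on both sides. I'll lower 2 mm, then squeeze gradually.

>>> servo_tool(series="0 0 0.002 0 0 0 0.34; 0 0 0.002 0 0 0 0.36; 0 0 0.002 0 0 0 0.38; 0 0 0.002 0 0 0 0.4; 0 0 0.002 0 0 0 0.42", squeeze=50)

```text
clock: 10.0
position: [0.4482, -0.001, 0.0504]
ee_rot: [0.0, 1.0, 0.0, 0.0]
contact_force: [0.7, 0.7, -1.9]
width: 0.0503
gripper_force: 36.6
```

>>> servo_tool(series="0 0 0 0 0 0 0.45; 0 0 0 0 0 0 0.5; 0 0 0 0 0 0 0.55; 0 0 0 0 0 0 0.6; 0 0 0 0 0 0 0.6")

```text
clock: 10.5
position: [0.4482, -0.001, 0.0503]
ee_rot: [0.0, 1.0, -0.0, 0.0]
contact_force: [0.0, -0.5, -0.1]
width: 0.0498
gripper_force: 51.6
```

>>> servo_tool(series="0 0 0 0 0 0 0.6; 0 0 0 0 0 0 0.6; 0 0 0 0 0 0 0.6")

```text
clock: 10.8
position: [0.4481, -0.001, 0.0503]
ee_rot: [0.0, 1.0, 0.0, 0.0]
contact_force: [0.5, -1.8, -0.5]
width: 0.0496
gripper_force: 51.5
```

Stopped on the roll at 49.6 mm and 51.5 N, as described. Lifting gently.

>>> servo_tool(series="0 0 -0.005 0 0 0 0.6; 0 0 -0.015 0 0 0 0.6; 0 0 -0.03 0 0 0 0.6; 0 0 -0.045 0 0 0 0.6; 0 0 -0.06 0 0 0 0.6")

```text
clock: 11.3
position: [0.448, -0.0008, 0.1115]
ee_rot: [-0.0, 1.0, 0.0, 0.0]
contact_force: [-0.3, 0.4, -0.8]
width: 0.0497
gripper_force: 51.9
```

>>> servo_tool(series="0 0 -0.018 0 0 0 0.6; 0 0 -0.036 0 0 0 0.6; 0 0 -0.054 0 0 0 0.6; 0 0 -0.068 0 0 0 0.6; 0 0 -0.075 0 0 0 0.6")

```text
clock: 11.8
position: [0.4486, -0.0009, 0.1872]
ee_rot: [0.0, 1.0, 0.0, 0.001]
contact_force: [0.2, -0.0, -1.3]
width: 0.0501
gripper_force: 51.8
```

>>> servo_tool(series="0 0 0 0 0 0 0.6; 0 0 0 0 0 0 0.6; 0 0 0 0 0 0 0.6; 0 0 0 0 0 0 0.6; 0 0 0 0 0 0 0.6")

```text
clock: 12.3
position: [0.4478, -0.0009, 0.1847]
ee_rot: [-0.0, 1.0, 0.0, -0.001]
contact_force: [-0.3, -0.3, -1.2]
width: 0.0497
gripper_force: 51.8
```

```bash
python3 - <<'E'
from h import *
s=eyes.get_image("side");t=eyes.get_image("top");st=manip.get_state()
print(st["position"],st["width"],st["gripper_force"],abs(st["qd"]).max(),"toggle",blobs(s,(215,290,305,380),red))
a=cv2.resize(s[140:340,200:400],None,fx=2,fy=2,interpolation=2);b=cv2.resize(t[150:310,200:360],None,fx=2.5,fy=2.5,interpolation=2)
cv2.imwrite("pics/end.png",np.hstack([a,b])[:,:,::-1])
E
```

```text
[ 0.44797521 -0.00095326  0.18499833] 0.0497952743645059 51.825533006340265 0.0021738209815491184 toggle [(67, array([241. , 323.8])), (31, array([285.4, 349.1]))]
```

View pics/end.png

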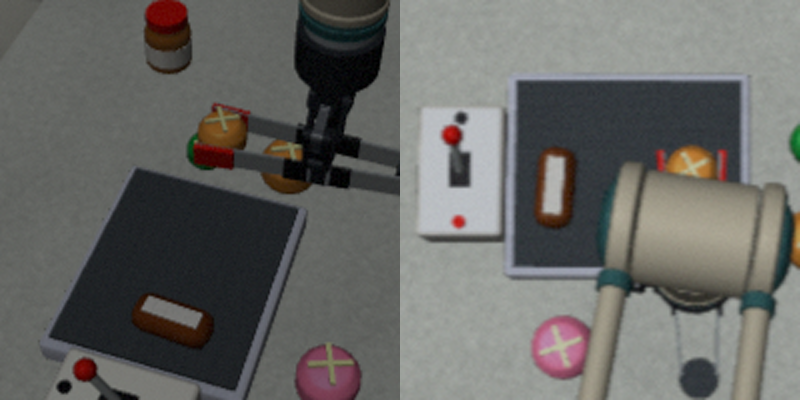

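The roll is held between the tips at side (311,205), about 13 cm above the plate. The toggle is off and nothing else has moved. Handing in.

```bash
python3 -c "
from rig import manip
print(manip.sign_off())"
```

```text
the job is handed in; nothing more can be done
None
```

The warming tray is off, and the round roll is held still in the tongs about 13 cm above the tray; I handed the job in at about 12.4 s on the robot's clock, and no verdict came back.

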